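# Fetch the rolling pin from the half-covered pan

### The arm

A 6-joint arm with a two-finger parallel gripper is mounted at the origin on a cart in front of the work surface, level with it; the furniture and walls round the work are solid. World frame = base frame: x ahead of the robot, y to its left, z up, the work surface at z = 0. Lengths are in m, angles in degrees, forces in N, time in s.
With the tool pointing down it reaches from about 0.3 to 0.75 m from the base axis. Payload 8.5 kg.
Tool frame: the origin (TCP) lies between the finger pads; the fingertips stand env.finger_overhang ahead of it and the grasp point (between the pads) lies 2 mm behind it (env.finger_overhang is the distance from the TCP to the fingertips, in m); z points along the fingers, y is the line along which they close (so a half turn about z gives the same grasp; the last joint's range is limited). The gripper opens to 85 mm and grips with 20 to 120 N. Pads are 22 mm wide; open, the fingers measure 114 mm over their backs; the gripper's body (76 mm by 85 mm) begins 54 mm behind the grasp point. The pads swing forward as they close: fully open they stand 13 mm farther back than shut.
Start: joints at [61.805, 21.807, 74.336, -0, 83.858, -12.336], TCP at [0.15, 0.529, 0.248] pointing down, gripper open.
Joint ranges: [-178.18, 178.18], [-50.72, 133.34], [12.68, 142.11], [-81.47, 261.47], [9.98, 163.14], [-165.26, 165.26]. Speed limits (degrees/s): [136.94, 136.94, 180, 180, 180, 180].

### API

Orientations are given as a 3x3 rotation matrix whose columns are the frame's x, y, z axes.
In Python, from rig import env gives the robot as it stands. The module is installed in compiled form; this text tells all that it offers.
- The arm moves only by the tool jog_arm, never from a script. Its arguments are lists of equal length, an entry for each row: "hand": the finger opening in m, from 0 to 0.0854; "travel": the shift along the world's x, y, z in m, a list of three; "yaw": the turn about the world's z in rad. A call has exactly 5 rows; each row shifts and turns the commanded pose from where the row before left it; what a row does not reach is not made up. A row lasts 1/8 s, in which the tool goes at most 62.5 mm and 10.7 degrees, less where a joint would pass 70% of its speed; a pose out of reach is approached as far as the arm can. A call is refused whole if a number of a shift passes 0.0625 or a number of a turn 0.188, either way. A call with a gripper value outside its range is refused whole. The fingers move at their own pace and stop on an object; "grip_force" is the grip in N (left out, the last holds). Time passes only in rows, so rows that do not move let the fingers close, or fill a call up. It gives the time, the measured TCP pose, the force, the opening and the grip force at its end, in the units of the state.
- env.observe(): the state, without advancing time (a new reading comes with each control period).
- env.get_image(name): name is "scene" or "top" or "wrist"; returns the picture (400x640x3 uint8, red, green, blue); there is no depth.
- env.calibration(name): a dict with "fx", "fy", "cx", "cy" (pixels), "position" and "rotation" of the camera in the world; the wrist camera has in their place "hand_eye" (4x4, takes a point from camera to tool coordinates, whose origin is the TCP and whose axes are the flange's). Camera axes: x right, y down, z forward; pixel columns grow to the right and rows downward; lengths in m; the calibration is good to about 2 mm. The wrist camera is an equidistant fisheye: a pixel r from the principal point sees the ray r / f radians off the axis. A picture is of the moment at which its call begins: read the wrist's pose just before it. calibration takes no time and is no camera call.
- env.close_job(): hands the job in; it is judged then, once.
The state is a dict: "time_s": time; "q": joint angles; "qvel": joint speeds; "joint_efforts": joint torques, N m; "position": TCP position; "tool_rot": TCP orientation; "ft_force": force on the tool from outside, world axes, zero at the start; "wrist_torque": the same for the moment, N m; "grip_width": finger opening in m; "gripper_force": force on a finger pad.
Only numpy, scipy, OpenCV 4.12 (cv2) and the standard library are available. Lean on these libraries where they do the work, as an engineer would, in place of code of your own. Each camera call takes 0.05 s, during which the arm holds its last target. There are 200 camera calls.

### The job

The pepper mill has been left in the open half of the steel pan, in the way of the rolling pin: stand it upright, fully home, in the empty bore of the wooden condiment block and let it go. Then take the rolling pin, tilt it and draw it out diagonally through the pan's opening without prying against the half cover, and finish while still holding it still in the gripper, the whole pin at least 6 cm higher than the top of the pan and touching nothing else. Leave the can in the block, the flat tin, the tape, the cups and the timer alone.

Things in the scene. Friction and masses are not known exactly. Their poses are not given: they have to be found in the camera images.
- pan: Fixed open-topped stainless pan, 310 (its x) x 170 (y) x 80 mm high, walls and floor 3 mm thick, with a rolled rim. Origin at the centre of its underside, on the work surface. A fixed flat half cover (3 mm plate on the rim, top at 83 mm, with a small wire handle rising to 99 mm) closes the -x half of its mouth, from the -x end wall to x = -15 mm; the mouth is open from there to the +x end wall (167 x 164 mm). The +x axis points from the covered half to the open half.
- cover: The fixed half cover of the pan; its frame is the same as the pan's.
- cover_edge (a point): Middle of the cover's free edge, on the underside of the cover, 80 mm above the work surface.
- pin_mid (a point): Centre of the rolling pin: a loose plain wooden dowel, 240 mm long and 25 mm in diameter with slightly tapered ends (25 mm long), about 80 g. It lies on the pan's floor roughly along the pan's x, nearly half of it under the cover. Its own x axis runs along its length, towards the end in the open half; its roll means nothing. It is longer than the diagonal of the pan's opening, so it cannot come out level.
- pin_tail (a point): End of the rolling pin that starts under the cover, on its axis (120 mm from the centre).
- pin_head (a point): End of the rolling pin that starts in the open half, on its axis (120 mm from the centre).
- rolling_pin: The rolling pin itself; origin at its centre, x along its length.
- mill_mid (a point): Centre of the pepper mill, half-way up: a loose upright round mill, 44 mm in diameter and 90 mm high (44 mm wide from the foot to 66 mm up, above that a 34 mm head), about 100 g. z is up along the mill. It starts standing on the pan's floor in the open half, beside the rolling pin. Its foot is slightly rounded, so it may lean by 2 or 3 degrees.
- mill: The pepper mill; origin at the centre of its foot.
- block_hole0 (a point): Centre of the mouth (top) of the empty bore in the condiment block: 49 mm across, 26 mm deep, mouth 34 mm above the work surface. The block is a fixed wooden block, 155 (x) x 80 (y) x 34 mm; the x axis points from the empty bore to a wider bore 76 mm away, in which a can stands.
- can: Bystander: round food can, 58 mm wide, 72 mm high, standing in the other bore of the block, its top 80 mm above the work surface. Origin at the centre of its foot.
- tape: Bystander: roll of tape lying flat, 98 mm wide, 25 mm high.
- cups: Bystander: stack of white paper cups, 57 mm wide, 61 mm high.
- timer: Bystander: round kitchen timer, 65 mm wide, 42 mm high.
- flat_tin: Bystander: flat tin, 86 mm wide, 40 mm high.

How it is judged (in metres and radians):
On the way, in this order (a step that is already met when the one before it is completed fails the run):
1. the mill stands upright, fully home, in the empty bore, let go (horizontal distance between mill and block_hole0 below 0.006 m and z of mill in the frame of block_hole0 below -0.021 m and angle between mill's own z axis and vertical below 0.12 rad and contact force between the fingers and mill below 0.05 N), for 0.2 s.
2. the rolling pin leans through the opening: its head above the pan while its tail is still under the cover (z of pin_head in the frame of pan above 0.095 m and z of pin_tail in the frame of cover_edge below 0 m and x of pin_tail in the frame of pan below -0.015 m), for 0.05 s.
At the end, for the whole second after the job is handed in: Mill in the empty bore: within 6 mm of its centre, foot 21 mm or more below the mouth, within 7 degrees of upright. Rolling pin held still (under 4 cm/s) in the fingers, touching neither pan, mill nor can, both ends more than 135 mm above the work surface (horizontal distance between mill and block_hole0 below 0.006 m and z of mill in the frame of block_hole0 below -0.021 m and angle between mill's own z axis and vertical below 0.12 rad and height (world z) of each of pin_head, pin_tail above 0.135 m and contact force between the fingers and rolling_pin above 1 N and contact force between rolling_pin and pan below 0.1 N and contact force between rolling_pin and mill below 0.1 N and contact force between rolling_pin and can below 0.1 N and linear speed of rolling_pin below 0.04 m/s); the arm keeps its last pose, push and grip.
It fails at once if the rolling pin is pried against the half cover (over 15 N) (contact force between rolling_pin and cover above 15 N).
It fails at once if the mill is toppled (angle between mill's own z axis and vertical above 0.7 rad).
It fails at once if a bystander is disturbed (moved over 3 cm) (distance of any of can, tape, cups, timer, flat_tin from where it was at the start of the episode above 0.03 m).
It also fails if it takes over 58 s, if anything falls off the work surface, if the arm or the gripper's body presses on something with over 40 N, if the wrist force passes 120 N, or if a joint passes its speed limit or range.

## Working session

There is one attempt and no reset: what is moved stays moved. The work goes in short steps, Python scripts to look and compute and a tool call to move; the robot and the scene stay as the last step left them, time stands still between calls to the robot, and variables do not carry over. Pictures are saved under pics/ and viewed, at most 10 in all, crops included, and the job is handed in when it is done.

Besides the shell and the picture viewer there is one more tool, called after "Request:" as name(argument=value, ...), one argument or row to a line, values as JSON. jog_arm: Moves the arm, as the interface text tells. Its arguments: {"type":"object","properties":{"hand":{"type":"array"},"travel":{"type":"array"},"yaw":{"type":"array"},"grip_force":{"type":"number"}},"required":["hand","travel","yaw"]}

```bash
mkdir -p pics; python3 - <<'E'
from rig import env
import cv2
for n in("top","scene"):
    cv2.imwrite(f"pics/{n}0.png",env.get_image(n)[:,:,::-1]);c=env.calibration(n);print(n,c)
c=env.calibration("wrist");print(c)
print(env.finger_overhang,env.observe())
E
```

```text
top {'fx': 382.09970244481497, 'fy': 382.09970244481497, 'cx': 325.35193462413395, 'cy': 198.69602235679304, 'position': array([0.28946513, 0.04467814, 1.26648877]), 'rotation': array([[ 2.78861400e-03, -9.82773459e-01,  1.84793265e-01],
       [-9.99800606e-01,  9.13896884e-04,  1.99477593e-02],
       [-1.97730104e-02, -1.84812045e-01, -9.82574952e-01]])}
scene {'fx': 386.9747027244429, 'fy': 386.9747027244429, 'cx': 316.6341530644485, 'cy': 202.80919437039387, 'position': array([-0.1818934 , -0.49990478,  0.88449421]), 'rotation': array([[ 0.6002201 , -0.53188195,  0.5973587 ],
       [-0.79983362, -0.39781577,  0.44945388],
       [-0.0014177 , -0.74755883, -0.66419409]])}
{'fx': 309.70691628693146, 'fy': 309.70691628693146, 'cx': 316.0330868694389, 'cy': 199.9549452467324, 'hand_eye': array([[-3.36265957e-05, -9.47572753e-01, -3.19540101e-01,
         8.17913817e-02],
       [ 9.99999895e-01, -1.77979056e-04,  4.22549507e-04,
        -1.00297652e-03],
       [-4.57267845e-04, -3.19540053e-01,  9.47572660e-01,
        -1.26495230e-01],
       [ 0.00000000e+00,  0.00000000e+00,  0
[... 155 characters left out ...]
38576147e+01, -1.23352047e+01]), 'qvel': array([-0.0268228 , -0.12710143, -0.17697253, -0.06205016,  0.09851891,
        0.11099579]), 'joint_efforts': array([ 3.72643350e-03, -4.49217868e+01, -2.31658155e+01, -8.87101260e-05,
        3.60495898e-03, -4.28322380e-05]), 'position': array([0.15019783, 0.52883624, 0.24775541]), 'tool_rot': array([[-9.61928002e-01,  2.73302268e-01, -6.24512663e-04],
       [ 2.73302844e-01,  9.61927296e-01, -1.19679122e-03],
       [ 2.73650023e-04, -1.32190808e-03, -9.99999089e-01]]), 'ft_force': array([-0.23072049, -0.75645292,  0.4895196 ]), 'wrist_torque': array([-0.02256948, -0.00526909, -0.01354506]), 'gripper_force': 0.0, 'grip_width': 0.0854540257725881}
```

View pics/top0.png

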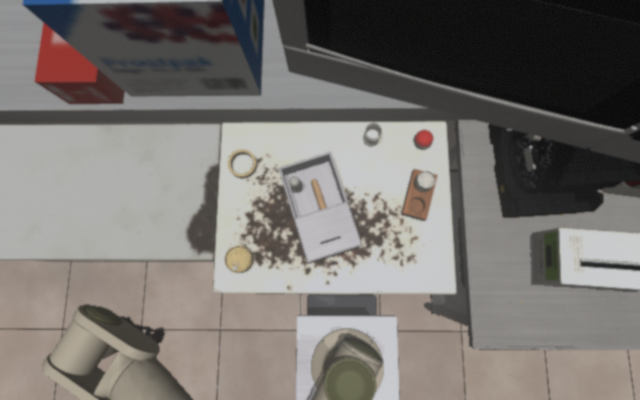

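View pics/scene0.png

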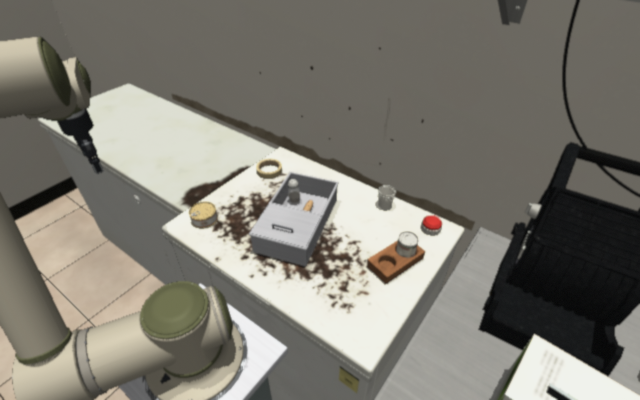

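The top view shows the pan centred near (320,207) with its open half up, the mill at about (295,183) and the pin from (314,180) to (324,208). The bore is at (418,205) and the can at (425,180). I'll work out coarse positions and look closer.

```bash
cat > h.py <<'E'
from rig import env
import numpy as np, cv2
def ray(n,u,v,c,st=None):
    if n!="wrist":
        return c["position"],c["rotation"]@np.array([(u-c["cx"])/c["fx"],(v-c["cy"])/c["fy"],1.])
    d=np.array([u-c["cx"],v-c["cy"]]);r=np.hypot(*d);t=r/c["fx"]
    k=np.array([*(d/max(r,1e-9)*np.sin(t)),np.cos(t)])
    H=c["hand_eye"];R=np.array(st["tool_rot"])
    return np.array(st["position"])+R@H[:3,3],R@H[:3,:3]@k
def pt(n,u,v,z,st=None):
    p,d=ray(n,u,v,env.calibration(n),st);return (p+d*(z-p[2])/d[2]).round(4)
def px_wrist(P,st):
    c=env.calibration("wrist");H=c["hand_eye"];R=np.array(st["tool_rot"])
    q=H[:3,:3].T@(R.T@(np.array(P)-st["position"])-H[:3,3]);t=np.arctan2(np.hypot(q[0],q[1]),q[2])
    e=q[:2]/np.hypot(q[0],q[1])*t*c["fx"];return e+[c["cx"],c["cy"]]
E
python3 - <<'E'
from h import *
for n,u,v,z in [("pan1",282,168,.08),("pan2",334,152,.08),("pan3",360,245,.083),("pan4",308,262,.083),("mill",295,183,.09),("pinh",314,180,.02),("pint",324,208,.02),("bore",418,205,.034),("can",425,180,.08),("tape",243,164,.02),("cups",373,134,.06),("timer",424,139,.04),("tin",239,260,.04)]:
    print(n,pt("top",u,v,z))
im=cv2.imread("pics/top0.png")[140:270,265:445]
cv2.imwrite("pics/crop1.png",cv2.resize(im,None,fx=4.4,fy=4.4,interpolation=cv2.INTER_CUBIC))
E
```

```text
pan1 [0.6132 0.2085 0.08  ]
pan2 [0.6662 0.0412 0.08  ]
pan3 [ 0.367  -0.0383  0.083 ]
pan4 [0.315  0.1213 0.083 ]
mill [0.5613 0.1647 0.09  ]
pinh [0.5877 0.1082 0.02  ]
pint [0.4926 0.0744 0.02  ]
bore [ 0.5001 -0.2322  0.034 ]
can [ 0.5727 -0.2473  0.08  ]
tape [0.6439 0.3498 0.02  ]
cups [ 0.7342 -0.088   0.06  ]
timer [ 0.7232 -0.2602  0.04  ]
tin [0.3217 0.3441 0.04  ]
```

View pics/crop1.png

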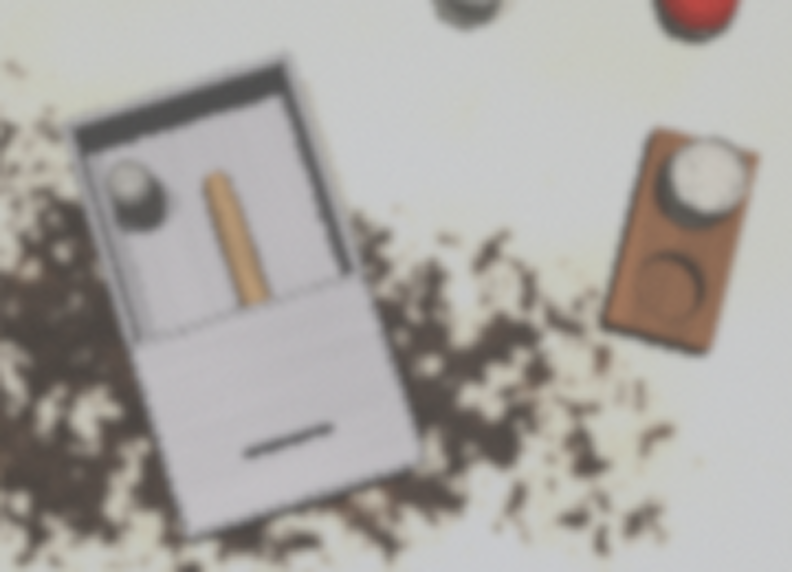

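Request:
jog_arm(
  hand=[0.0854,0.0854,0.0854,0.0854,0.0854],
  travel=[
    [0.041,-0.036,0],
    [0.041,-0.036,0],
    [0.041,-0.036,0],
    [0.041,-0.036,0],
    [0.041,-0.036,0],
  ],
  yaw=[-0.103,-0.103,-0.103,-0.103,-0.103],
  grip_force=30,
)

```text
time_s: 0.72
position: [0.3563, 0.3477, 0.2481]
tool_rot: [[-0.7, 0.714, -0.0], [0.714, 0.7, -0.0], [0.0, -0.0, -1.0]]
ft_force: [0.8, 0.7, 0.4]
grip_width: 0.0854
gripper_force: 0.0
```

Request:
jog_arm(
  hand=[0.0854,0.0854,0.0854,0.0854,0.0854],
  travel=[
    [0.041,-0.036,0],
    [0.041,-0.036,0],
    [0.041,-0.036,0],
    [0.041,-0.036,0],
    [0.02,-0.018,0],
  ],
  yaw=[-0.103,-0.103,-0.103,-0.103,-0.103],
)

```text
time_s: 1.35
position: [0.5409, 0.1849, 0.2476]
tool_rot: [[-0.255, 0.967, -0.001], [0.967, 0.255, -0.0], [-0.0, -0.001, -1.0]]
ft_force: [-1.2, 0.7, -1.3]
grip_width: 0.0855
gripper_force: 0.0
```

```bash
python3 - <<'E'
from h import *
import pickle
st=env.observe();im=env.get_image("wrist")[:,:,::-1]
pickle.dump(st,open("st1.pkl","wb"))
print(st["position"],st["tool_rot"][:,1],st["q"],st["grip_width"])
cv2.imwrite("pics/w1r.png",im);cv2.imwrite("pics/w1.png",cv2.resize(im,None,fx=1.25,fy=1.25))
E
```

```text
[0.54090157 0.1849478  0.24758267] [ 0.96681404  0.2554791  -0.00102027] [ 7.01988047e+00  2.40547767e+01  7.08260247e+01 -1.05678414e-02
  8.51767599e+01 -7.78121057e+00] 0.08547798837304196
```

View pics/w1.png

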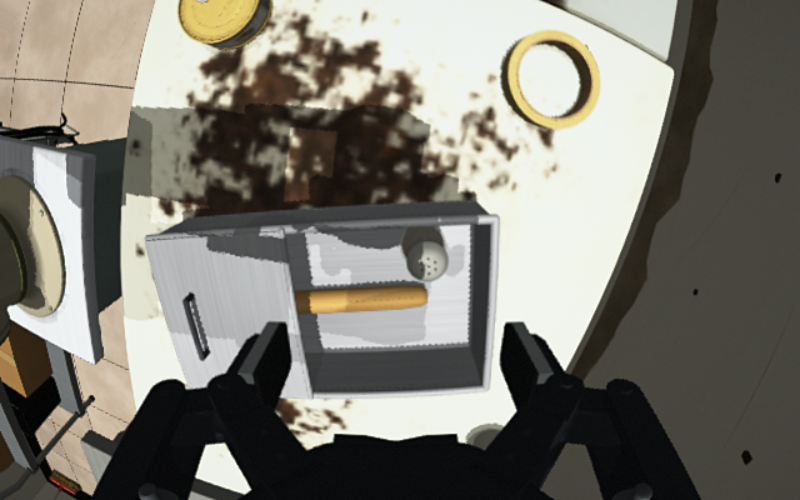

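The wrist view shows the mill's top at about (433,262) and the pin's head at (427,294), with its axis meeting the cover near (299,302). The pan's +x rim corners are at (497,216) and (490,390).

```bash
python3 - <<'E'
from h import *
import pickle
st=pickle.load(open("st1.pkl","rb"))
P=lambda u,v,z:pt("wrist",u/1.25,v/1.25,z,st)
for n,u,v,z in [("milltop",433,262,.093),("pinhead",427,294,.0155),("pinaxis_at_cover",299,302,.0155),("c++",497,216,.08),("c+-",490,390,.08),("c-+",147,237,.083),("edge+",286,230,.083),("edge-",312,397,.083),("cups?",485,437,.06),("tape",554,79,.025)]:
    print(n,P(u,v,z))
for n,u,v,z in [("bore",417.3,205.9,.034),("bl1",265+655/4.4,140+128/4.4,.034),("bl2",265+758/4.4,140+153/4.4,.034),("bl3",265+708/4.4,140+352/4.4,.034),("bl4",265+605/4.4,140+326/4.4,.034),("mill",294.1,181.6,.093)]: print(n,pt("top",u,v,z))
im=cv2.imread("pics/w1r.png")[165:285,220:410]
cv2.imwrite("pics/w1c.png",cv2.resize(im,None,fx=4.2,fy=4.2,interpolation=cv2.INTER_CUBIC))
E
```

```text
milltop [0.5752 0.1698 0.093 ]
pinhead [0.5945 0.1089 0.0155]
pinaxis_at_cover [0.4677 0.0647 0.0155]
c++ [0.6166 0.2161 0.08  ]
c+- [0.6729 0.0508 0.08  ]
c-+ [0.323  0.1227 0.083 ]
edge+ [0.4562 0.1625 0.083 ]
edge- [5.051e-01 3.000e-04 8.300e-02]
cups? [ 0.706  -0.0332  0.06  ]
tape [0.6498 0.3493 0.025 ]
bore [ 0.4971 -0.2298  0.034 ]
bl1 [ 0.6209 -0.2236  0.034 ]
bl2 [ 0.6013 -0.2997  0.034 ]
bl3 [ 0.4509 -0.2555  0.034 ]
bl4 [ 0.4702 -0.1808  0.034 ]
mill [0.5652 0.1673 0.093 ]
```

View pics/w1c.png

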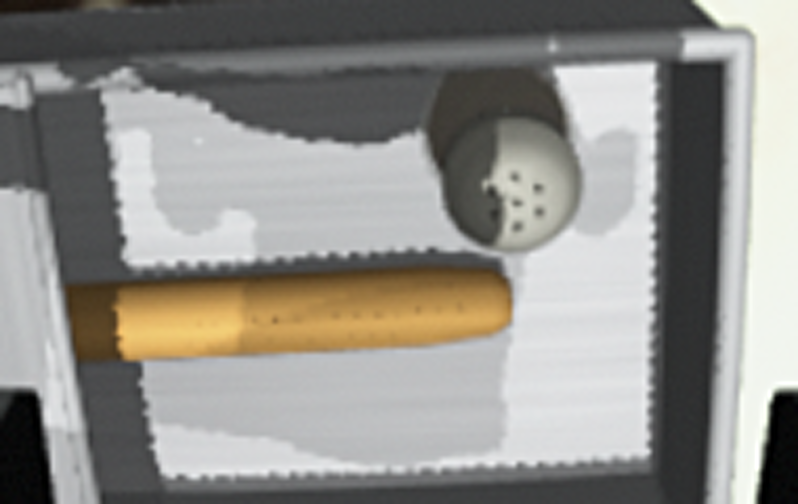

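```bash
python3 - <<'E'
from h import *
import pickle
st=pickle.load(open("st1.pkl","rb"))
P=lambda u,v,z:pt("wrist",220+u/4.2,165+v/4.2,z,st)
for n,u,v,z in [("mill",511,183,.085),("mill",511,183,.093),("pinhead",511,308,.0155),("pin400",400,311,.0155),("pinaxis_at_cover",75,320,.0155),("c++",752,38,.08),("floor++",655,65,.003),("floor+-",648,465,.003)]:
    print(n,P(u,v,z))
E
```

```text
mill [0.5718 0.167  0.085 ]
mill [0.5704 0.1697 0.093 ]
pinhead [0.5959 0.1047 0.0155]
pin400 [0.5633 0.0951 0.0155]
pinaxis_at_cover [0.4658 0.0648 0.0155]
c++ [0.6185 0.2152 0.08  ]
floor++ [0.6179 0.1866 0.003 ]
floor+- [0.6613 0.0534 0.003 ]
```

Request:
jog_arm(
  hand=[0.065,0.065,0.065,0.065,0.065],
  travel=[
    [0.028,-0.017,0],
    [0,0,-0.05],
    [0,0,-0.035],
    [0,0,0],
    [0,0,0],
  ],
  yaw=[0.05,0,0,0,0],
  grip_force=30,
)

```text
time_s: 2.02
position: [0.5678, 0.1703, 0.1649]
tool_rot: [[-0.309, 0.951, 0.002], [0.951, 0.309, 0.0], [-0.0, 0.002, -1.0]]
ft_force: [0.2, 0.8, -0.3]
grip_width: 0.065
gripper_force: 0.0
```

```bash
python3 - <<'E'
from h import *
import pickle
st=env.observe();im=env.get_image("wrist")[:,:,::-1]
pickle.dump(st,open("st2.pkl","wb"))
print(st["position"],st["tool_rot"][:,1],st["grip_width"])
cv2.imwrite("pics/w2r.png",im);cv2.imwrite("pics/w2.png",cv2.resize(im,None,fx=1.25,fy=1.25))
E
```

```text
[0.56783514 0.17033132 0.1648687 ] [0.95094059 0.3093661  0.00214831] 0.0650161940490907
```

View pics/w2.png

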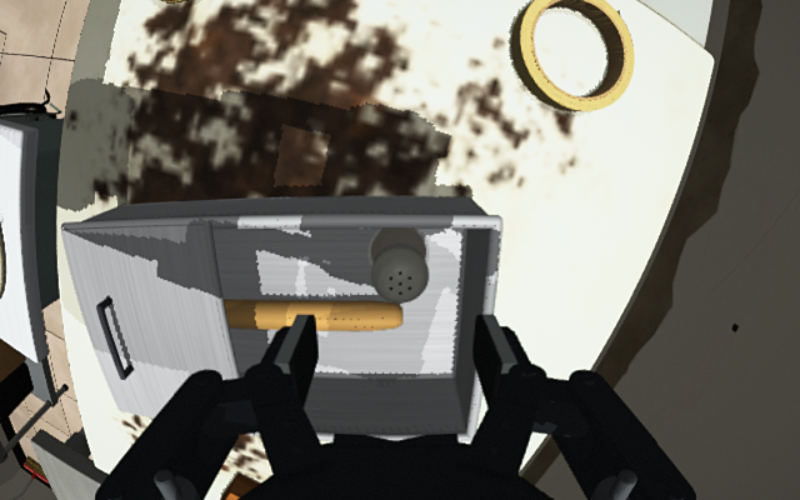

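The mill's head is at about (400,272), between the finger planes.

```bash
python3 - <<'E'
from h import *
import pickle
st=pickle.load(open("st2.pkl","rb"))
P=lambda u,v,z:pt("wrist",u/1.25,v/1.25,z,st)
for n,u,v,z in [("mill",400,272,.083),("mill",400,272,.09),("pinhead",403,317,.0155),("pin_cover",225,314,.0155),("c++",500,217,.08),("c+-",484,440,.08)]:
    print(n,P(u,v,z))
E
```

```text
mill [0.5714 0.1688 0.083 ]
mill [0.5704 0.1715 0.09  ]
pinhead [0.5955 0.1068 0.0155]
pin_cover [0.4501 0.0583 0.0155]
c++ [0.6161 0.2175 0.08  ]
c+- [0.68   0.0516 0.08  ]
```

Request:
jog_arm(
  hand=[0.065,0.065,0.065,0.065,0.065],
  travel=[
    [0.003,-0.001,-0.03],
    [0,0,-0.04],
    [0,0,-0.03],
    [0,0,-0.011],
    [0,0,0],
  ],
  yaw=[0,0,0,0,0],
)

```text
time_s: 2.7
position: [0.5708, 0.1692, 0.0532]
tool_rot: [[-0.309, 0.951, 0.001], [0.951, 0.309, 0.0], [-0.0, 0.001, -1.0]]
ft_force: [0.2, 1.6, 0.5]
grip_width: 0.065
gripper_force: 0.0
```

Request:
jog_arm(
  hand=[0.03,0.03,0.03,0.03,0.03],
  travel=[
    [0,0,0],
    [0,0,0],
    [0,0,0],
    [0,0,0],
    [0,0,0],
  ],
  yaw=[0,0,0,0,0],
)

```text
time_s: 3.32
position: [0.5709, 0.1691, 0.0541]
tool_rot: [[-0.309, 0.951, 0.003], [0.951, 0.309, 0.0], [-0.001, 0.003, -1.0]]
ft_force: [-0.5, 0.1, 7.0]
grip_width: 0.0383
gripper_force: 29.8
```

```bash
python3 - <<'E'
from h import *
im=env.get_image("wrist")[:,:,::-1]
cv2.imwrite("pics/w3.png",cv2.resize(im[130:400,140:500],None,fx=2,fy=2,interpolation=cv2.INTER_CUBIC))
E
```

```text
(no output)
```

View pics/w3.png

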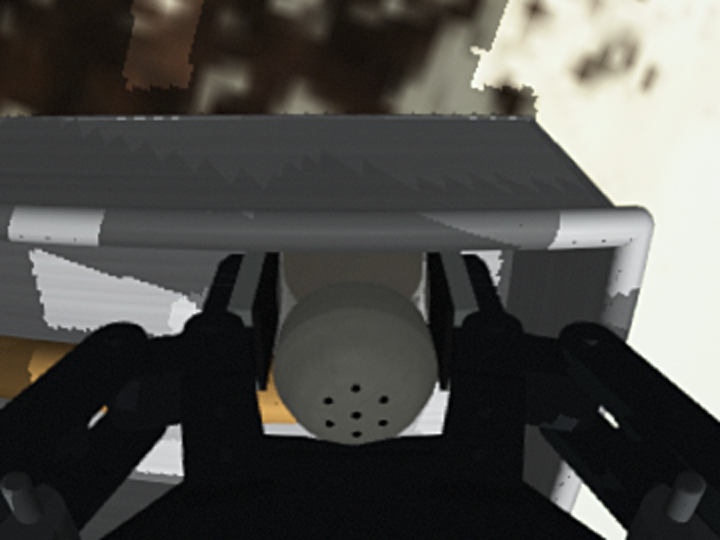

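The mill sits centred between the pads, so I'll lift it.

Request:
jog_arm(
  hand=[0.03,0.03,0.03,0.03,0.03],
  travel=[
    [0,0,0.01],
    [0,0,0.02],
    [0,0,0.04],
    [0,0,0.04],
    [0,0,0],
  ],
  yaw=[0,0,0,0,0],
)

```text
time_s: 4.0
position: [0.5716, 0.1692, 0.1663]
tool_rot: [[-0.309, 0.951, 0.007], [0.951, 0.309, 0.001], [-0.002, 0.007, -1.0]]
ft_force: [-0.5, -0.4, -1.4]
grip_width: 0.038
gripper_force: 30.1
```

```bash
python3 - <<'E'
from h import *
im=env.get_image("wrist")[:,:,::-1];im2=env.get_image("scene")[:,:,::-1]
a=cv2.resize(im[130:400,140:500],None,fx=1,fy=1)
b=cv2.resize(im2[120:255,220:400],None,fx=2,fy=2,interpolation=cv2.INTER_CUBIC)
cv2.imwrite("pics/w4.png",np.hstack([a,b]))
E
```

```text
(no output)
```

View pics/w4.png

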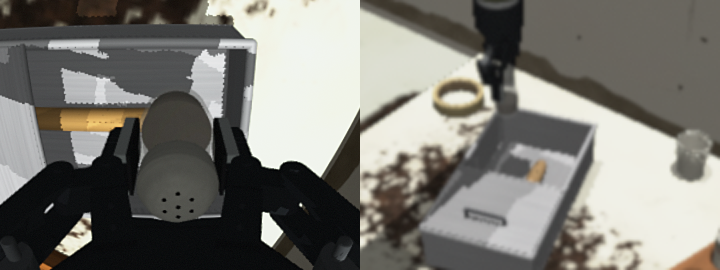

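Request:
jog_arm(
  hand=[0.03,0.03,0.03,0.03,0.03],
  travel=[
    [-0.002,-0.02,0.025],
    [-0.008,-0.04,0.01],
    [-0.008,-0.04,0],
    [-0.008,-0.04,0],
    [-0.008,-0.04,0],
  ],
  yaw=[0.098,0.098,0.098,0.098,0.098],
)

```text
time_s: 4.72
position: [0.5354, -0.0121, 0.1961]
tool_rot: [[-0.722, 0.691, -0.003], [0.691, 0.722, 0.001], [0.002, -0.001, -1.0]]
ft_force: [0.4, -1.1, -0.8]
grip_width: 0.0383
gripper_force: 30.2
```

Request:
jog_arm(
  hand=[0.03,0.03,0.03,0.03,0.03],
  travel=[
    [-0.008,-0.04,0],
    [-0.008,-0.04,0],
    [-0.008,-0.04,0],
    [-0.008,-0.04,0],
    [-0.008,-0.03,0],
  ],
  yaw=[0.098,0.098,0.098,0.098,0.098],
)

```text
time_s: 5.35
position: [0.4954, -0.2023, 0.196]
tool_rot: [[-0.963, 0.271, -0.002], [0.271, 0.963, 0.001], [0.002, 0.001, -1.0]]
ft_force: [0.4, -0.1, -0.3]
grip_width: 0.0378
gripper_force: 30.2
```

Request:
jog_arm(
  hand=[0.03,0.03,0.03,0.03,0.03],
  travel=[
    [-0.02,0,0],
    [-0.02,0,0],
    [0,0,0],
    [0,0,0],
    [0,0,0],
  ],
  yaw=[0,0,0,0,0],
)

```text
time_s: 5.98
position: [0.4568, -0.2009, 0.1971]
tool_rot: [[-0.962, 0.273, -0.0], [0.273, 0.962, 0.0], [0.0, 0.0, -1.0]]
ft_force: [-0.5, -0.5, 0.1]
grip_width: 0.0383
gripper_force: 30.2
```

```bash
python3 - <<'E'
from h import *
import pickle
st=env.observe();im=env.get_image("wrist")[:,:,::-1]
pickle.dump(st,open("st3.pkl","wb"))
print(st["position"],st["tool_rot"][:,1],st["grip_width"])
cv2.imwrite("pics/w5r.png",im);cv2.imwrite("pics/w5.png",cv2.resize(im,None,fx=1.25,fy=1.25))
E
```

```text
[ 0.45679666 -0.20087679  0.19705026] [2.72847999e-01 9.62057148e-01 1.14056954e-04] 0.03833280360566205
```

View pics/w5.png

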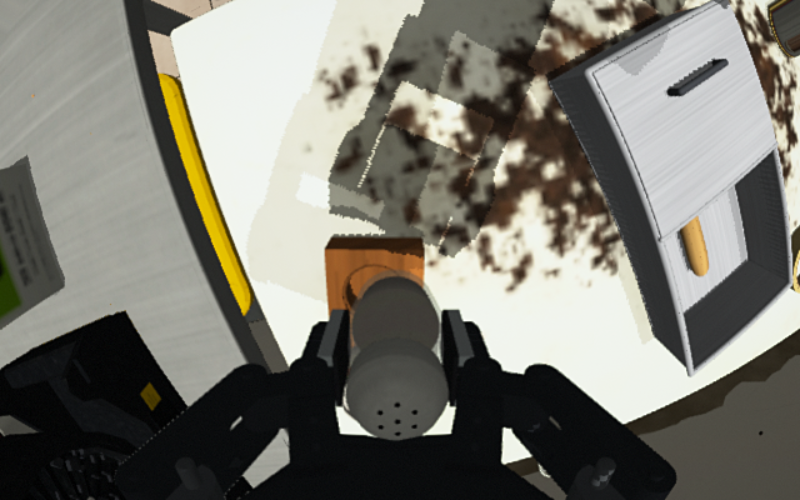

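The block's front top edge runs from (328,248) to (424,250). The bore's rim is leftmost at (344,293) and topmost at (383,264). The mill hangs in the pads with its foot over the bore.

```bash
python3 - <<'E'
from h import *
import pickle
st=pickle.load(open("st3.pkl","rb"))
P=lambda u,v,z:pt("wrist",u/1.25,v/1.25,z,st)
x=-np.array(st["tool_rot"])[:,0];y=np.array(st["tool_rot"])[:,1]
A=P(328,248,.034);B=P(424,250,.034);L=P(344,293,.034);T=P(383,264,.034)
print(A,B,np.linalg.norm(A-B),np.degrees(np.arctan2(*(B-A)[1::-1])))
print("L",L,"T",T)
print("from block", (A+B)/2+x*(.0775-.038))
print("from bore", y*(L@y+.0245)+x*(T@x+.0245))
print(P(398,312,.197-.051),P(398,390,.197+.037), st["position"])
# enhanced colour boundary along image rows for bore
im=cv2.imread("pics/w5r.png")
g=im[:,:,2].astype(int)
for v in (203,206,209,212,216,220,224,228,232,236): print(v,g[v,262:340].tolist())
E
```

```text
[ 0.4556 -0.2569  0.034 ] [ 0.4781 -0.184   0.034 ] 0.07629325002908188 72.84757825978815
L [ 0.4964 -0.257   0.034 ] T [ 0.4806 -0.2185  0.034 ]
from block [ 0.50485126 -0.23122749  0.0339921 ]
from bore [ 5.01919847e-01 -2.33095170e-01 -1.19286545e-04]
[ 0.4684 -0.2035  0.146 ] [ 0.4488 -0.1987  0.234 ] [ 0.45679666 -0.20087679  0.19705026]
203 [153, 154, 154, 155, 158, 160, 161, 160, 159, 157, 159, 158, 159, 155, 152, 152, 149, 146, 142, 139, 138, 138, 138, 140, 143, 142, 140, 139, 135, 135, 144, 150, 152, 151, 150, 149, 150, 151, 148, 149, 149, 147, 151, 154, 155, 159, 160, 159, 159, 154, 152, 147, 147, 151, 152, 147, 145, 141, 146, 112, 69, 66, 78, 156, 174, 139, 77, 71, 75, 78, 73, 69, 70, 73, 72, 68, 64, 136]
206 [154, 153, 153, 156, 157, 159, 161, 162, 158, 156, 157, 159, 156, 156, 154, 150, 148, 145, 142, 140, 139, 139, 140, 144, 143, 142, 141, 138, 137, 136, 142, 147, 149, 149, 151, 147, 149, 150, 147, 147, 148, 149, 152, 154, 154, 158, 159, 159, 156, 154, 151, 149, 147, 148, 150, 147, 143, 139, 140, 139, 146, 156, 167, 172, 170, 169, 169, 171, 175, 178, 182, 184, 178, 137,
[... 2290 characters left out ...]
84, 120, 145, 165, 177]
232 [159, 151, 153, 153, 154, 155, 149, 144, 145, 150, 152, 144, 118, 117, 87, 51, 38, 40, 48, 62, 131, 158, 156, 154, 154, 147, 129, 118, 118, 121, 95, 66, 45, 46, 49, 49, 52, 51, 52, 55, 53, 57, 58, 61, 59, 61, 61, 62, 62, 62, 62, 63, 62, 64, 63, 62, 63, 63, 65, 63, 64, 63, 61, 61, 61, 60, 61, 58, 56, 55, 55, 54, 52, 51, 50, 45, 59, 99]
236 [161, 151, 152, 153, 154, 155, 150, 145, 144, 148, 151, 138, 109, 114, 97, 63, 39, 39, 42, 40, 45, 58, 95, 149, 131, 123, 123, 110, 77, 45, 49, 54, 57, 57, 61, 62, 63, 62, 61, 63, 62, 62, 61, 62, 62, 62, 63, 61, 63, 62, 62, 62, 63, 65, 61, 63, 62, 62, 65, 60, 61, 61, 62, 63, 62, 61, 63, 63, 61, 63, 61, 61, 63, 62, 62, 58, 54, 52]
```

```bash
python3 - <<'E'
from h import *
import pickle
from scipy.optimize import least_squares
st=pickle.load(open("st3.pkl","rb"))
pts=[(301,211.3),(290.5,212.3),(284.5,216),(279.5,220),(277,224),(274.7,228),(273.7,232),(273.5,236),(312.5,216)]
Q=np.array([pt("wrist",*p,.034,st)[:2] for p in pts])
r=least_squares(lambda c:np.hypot(*(Q-c).T)-.0245,[.5,-.23]);print(r.x,r.fun.round(4))
r=least_squares(lambda c:np.hypot(*(Q-c[:2]).T)-c[2],[.5,-.23,.0245]);print(r.x)
E
```

```text
[ 0.5021576  -0.23409589] [ 0.0007  0.0003 -0.0007 -0.0005 -0.0007  0.0001  0.0006  0.0011  0.0005]
[ 0.50426562 -0.23346255  0.02630598]
```

Request:
jog_arm(
  hand=[0.03,0.03,0.03,0.03,0.03],
  travel=[
    [0.023,-0.017,0],
    [0.0225,-0.0155,0],
    [0,0,-0.05],
    [0,0,-0.05],
    [0,0,0],
  ],
  yaw=[0,0,0,0,0],
)

```text
time_s: 6.65
position: [0.5007, -0.2324, 0.0946]
tool_rot: [[-0.962, 0.273, -0.006], [0.273, 0.962, 0.004], [0.007, 0.003, -1.0]]
ft_force: [0.5, -0.5, -0.1]
grip_width: 0.0378
gripper_force: 30.5
```

Request:
jog_arm(
  hand=[0.03,0.03,0.03,0.03,0.03],
  travel=[
    [0,0,-0.008],
    [0,0,-0.006],
    [0,0,-0.004],
    [0,0,-0.004],
    [0,0,0],
  ],
  yaw=[0,0,0,0,0],
)

```text
time_s: 7.28
position: [0.5018, -0.2334, 0.0753]
tool_rot: [[-0.962, 0.273, -0.0], [0.273, 0.962, 0.0], [0.0, 0.0, -1.0]]
ft_force: [-0.9, 0.4, -0.9]
grip_width: 0.0381
gripper_force: 30.5
```

Request:
jog_arm(
  hand=[0.03,0.03,0.03,0.03,0.03],
  travel=[
    [0,0,-0.004],
    [0,0,-0.004],
    [0,0,-0.003],
    [0,0,-0.002],
    [0,0,0],
  ],
  yaw=[0,0,0,0,0],
)

```text
time_s: 7.9
position: [0.5018, -0.2334, 0.0622]
tool_rot: [[-0.962, 0.273, -0.0], [0.273, 0.962, 0.0], [0.0, 0.0, -1.0]]
ft_force: [-0.1, -0.2, -0.9]
grip_width: 0.0381
gripper_force: 30.5
```

Request:
jog_arm(
  hand=[0.03,0.03,0.03,0.03,0.03],
  travel=[
    [0,0,-0.001],
    [0,0,-0.001],
    [0,0,-0.001],
    [0,0,0],
    [0,0,0],
  ],
  yaw=[0,0,0,0,0],
)

```text
time_s: 8.52
position: [0.5018, -0.2334, 0.0593]
tool_rot: [[-0.962, 0.273, -0.0], [0.273, 0.962, 0.0], [0.0, 0.0, -1.0]]
ft_force: [0.3, 1.2, -0.5]
grip_width: 0.038
gripper_force: 30.6
```

Request:
jog_arm(
  hand=[0.03,0.03,0.06,0.065,0.065],
  travel=[
    [0,0,-0.001],
    [0,0,0],
    [0,0,0],
    [0,0,0],
    [0,0,0],
  ],
  yaw=[0,0,0,0,0],
)

```text
time_s: 9.15
position: [0.5018, -0.2335, 0.0582]
tool_rot: [[-0.962, 0.273, 0.0], [0.273, 0.962, -0.0], [-0.0, -0.0, -1.0]]
ft_force: [-0.5, -0.7, -0.1]
grip_width: 0.0649
gripper_force: 0.0
```

Request:
jog_arm(
  hand=[0.065,0.065,0.065,0.065,0.065],
  travel=[
    [0,0,0.01],
    [0,0,0.04],
    [0,0,0.06],
    [0,0,0.06],
    [0,0,0],
  ],
  yaw=[0,0,0,0,0],
)

```text
time_s: 9.78
position: [0.503, -0.2342, 0.2337]
tool_rot: [[-0.962, 0.273, 0.008], [0.273, 0.962, -0.006], [-0.01, -0.004, -1.0]]
ft_force: [-0.7, 0.4, -0.6]
grip_width: 0.0647
gripper_force: 0.0
```

```bash
python3 - <<'E'
from h import *
import pickle
st=env.observe();im=env.get_image("wrist")[:,:,::-1]
pickle.dump(st,open("st4.pkl","wb"))
print(st["position"],st["tool_rot"][:,1],st["grip_width"])
cv2.imwrite("pics/w6r.png",im)
print(px_wrist([.5025,-.2335,.098],st),px_wrist([.5025,-.2335,.034],st),px_wrist([.5025,-.2335,.09],st))
g=im[:,:,1].astype(int)
u,v=px_wrist([.5025,-.2335,.09],st).astype(int)
print(u,v)
for r in range(v-60,v+40,6): print(r,g[r,u-45:u+48:3].tolist())
E
```

```text
[ 0.50302223 -0.23424261  0.23366131] [ 0.27311306  0.96197454 -0.00377307] 0.06468685481624449
[318.26016447 190.70672708] [318.04952627 172.95604805] [318.22913197 188.06425625]
318 188
128 [104, 107, 107, 106, 108, 107, 106, 103, 148, 102, 101, 102, 105, 103, 102, 100, 99, 103, 103, 101, 102, 101, 117, 140, 134, 139, 141, 137, 122, 106, 60]
134 [153, 139, 107, 108, 78, 71, 68, 66, 72, 71, 69, 64, 68, 71, 78, 77, 76, 75, 76, 77, 82, 76, 80, 96, 93, 102, 124, 116, 122, 108, 78]
140 [151, 151, 154, 69, 55, 50, 84, 39, 38, 37, 34, 35, 35, 32, 37, 37, 35, 38, 38, 38, 35, 36, 36, 39, 60, 61, 65, 63, 93, 133, 124]
146 [151, 152, 156, 71, 53, 54, 55, 57, 54, 52, 49, 38, 39, 32, 36, 39, 38, 38, 39, 35, 35, 37, 32, 58, 62, 61, 63, 63, 84, 125, 125]
152 [152, 152, 153, 74, 54, 56, 58, 55, 55, 52, 48, 49, 40, 35, 31, 33, 32, 30, 32, 34, 36, 36, 43, 59, 58, 61, 64, 62, 107, 104, 105]
158 [110, 118, 109, 99, 53, 56, 52, 56, 56, 45, 43, 38, 48, 63, 64, 62, 61, 53, 36, 47, 46, 34, 49, 60, 60, 61, 66, 60, 110, 94, 108]
164 [236, 234, 234, 176, 36, 52, 53, 56, 45, 37, 65, 61, 61, 60, 61, 62, 61, 62
[... 759 characters left out ...]
230, 237, 87, 91, 84, 93, 93, 89, 78, 66, 76, 80, 83, 66, 82, 78, 75, 62, 89, 91, 88, 101, 114, 124, 122, 172, 246, 245, 245]
206 [231, 231, 231, 238, 87, 93, 83, 82, 92, 89, 87, 87, 92, 88, 70, 75, 72, 105, 117, 114, 116, 112, 108, 112, 108, 124, 123, 201, 246, 245, 245]
212 [231, 230, 231, 237, 87, 91, 86, 83, 92, 90, 86, 86, 86, 63, 61, 66, 64, 85, 105, 115, 115, 111, 108, 110, 109, 124, 120, 232, 245, 245, 244]
218 [231, 231, 231, 236, 90, 93, 85, 83, 94, 66, 45, 50, 74, 89, 92, 91, 89, 89, 81, 87, 66, 39, 106, 112, 109, 120, 115, 239, 245, 245, 245]
224 [230, 231, 230, 235, 91, 92, 86, 66, 65, 73, 82, 80, 77, 70, 71, 74, 72, 76, 82, 88, 86, 31, 12, 63, 108, 114, 114, 241, 245, 245, 244]
```

Request:
jog_arm(
  hand=[0.06,0.06,0.06,0.06,0.06],
  travel=[
    [0.007,0.04,0],
    [0.007,0.041,0],
    [0.007,0.041,0],
    [0.007,0.041,0],
    [0.007,0.041,0],
  ],
  yaw=[0.0735,0.0735,0.0735,0.0735,0.0735],
  grip_force=20,
)

```text
time_s: 10.45
position: [0.5364, -0.028, 0.2271]
tool_rot: [[-0.996, -0.093, -0.002], [-0.093, 0.996, 0.001], [0.002, 0.001, -1.0]]
ft_force: [0.6, 0.2, -0.3]
grip_width: 0.0602
gripper_force: 0.0
```

Request:
jog_arm(
  hand=[0.06,0.06,0.06,0.06,0.06],
  travel=[
    [0.007,0.041,0],
    [0.007,0.041,0],
    [0.0085,0.0415,0],
    [0,0,-0.05],
    [0,0,0],
  ],
  yaw=[0.0735,0.0735,0.0735,0,0],
)

```text
time_s: 11.08
position: [0.5572, 0.0944, 0.1747]
tool_rot: [[-0.952, -0.307, -0.009], [-0.307, 0.952, 0.0], [0.009, 0.003, -1.0]]
ft_force: [-0.1, -1.0, 0.9]
grip_width: 0.0599
gripper_force: 0.0
```

```bash
python3 - <<'E'
from h import *
import pickle
st=env.observe();im=env.get_image("wrist")[:,:,::-1].copy()
pickle.dump(st,open("st5.pkl","wb"))
print(st["position"],st["tool_rot"][:,1],st["q"].round(1))
cv2.imwrite("pics/w7r.png",im)
h=cv2.cvtColor(im,cv2.COLOR_BGR2HSV)
m=cv2.inRange(h,(8,110,60),(28,255,255))
n,l,s,c=cv2.connectedComponentsWithStats(m)
for i in range(1,n):
    if s[i,4]>150: print(s[i],c[i].round(0))
cv2.imwrite("pics/w7.png",cv2.resize(im,None,fx=1.25,fy=1.25))
E
```

```text
[0.55721563 0.09438883 0.17467953] [-0.30670079  0.95180085  0.00312662] [  -2.4   27.1   78.4   -0.    75.  -110.2]
[136  13  26  21 182] [144.  22.]
[ 451   12   82  108 2253] [494.  72.]
[  19   24   66  145 2641] [52. 85.]
[140  27  58  39 604] [167.  46.]
[ 568   41   44   74 2304] [588.  78.]
[547  44  23  67 198] [553.  77.]
[189  46  21  29 352] [199.  59.]
[ 305  108   26  120 2873] [318. 164.]
[ 441  161   57   57 1185] [464. 185.]
[457 277  52  23 501] [481. 286.]
[494 292  19  37 238] [503. 311.]
```

View pics/w7.png

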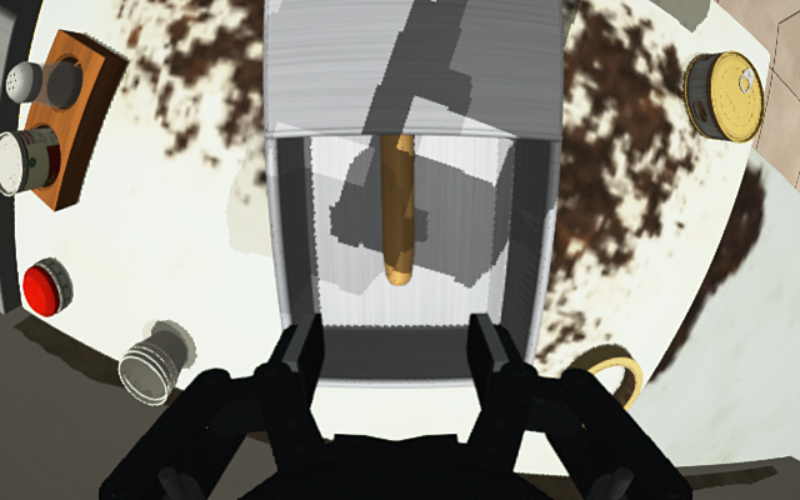

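The pin lies straight below, centred between the fingers, with its head at (399,287). The mill stands in its bore on the left at (45,85).

```bash
python3 - <<'E'
from h import *
import pickle
st=pickle.load(open("st5.pkl","rb"))
P=lambda u,v,z:pt("wrist",u/1.25,v/1.25,z,st)
R=np.array(st["tool_rot"])
for u,v in [(399,286),(397.5,150)]:
    p=P(u,v,.0155);print(p,(R.T@(p-st["position"]))*[-1,1,1])
for u,v in [(398,134)]: print("edge",P(u,v,.083))
E
```

```text
[0.5974 0.1102 0.0155] [0.04448619 0.00222681 0.15880466]
[0.4954 0.0759 0.0155] [-0.06311379  0.00086353  0.15974052]
edge [0.4831 0.0715 0.083 ]
```

Request:
jog_arm(
  hand=[0.06,0.06,0.06,0.06,0.06],
  travel=[
    [0.003,0.001,-0.04],
    [0,0,-0.05],
    [0,0,-0.04],
    [0,0,-0.015],
    [0,0,0],
  ],
  yaw=[0,0,0,0,0],
)

```text
time_s: 11.75
position: [0.5629, 0.0947, 0.0341]
tool_rot: [[-0.952, -0.306, 0.001], [-0.306, 0.952, -0.0], [-0.001, -0.0, -1.0]]
ft_force: [-0.4, 0.4, 0.2]
grip_width: 0.06
gripper_force: 0.0
```

Request:
jog_arm(
  hand=[0.06,0.06,0.06,0.06,0.06],
  travel=[
    [0,0,-0.004],
    [0,0,-0.004],
    [0,0,-0.003],
    [0,0,0],
    [0,0,0],
  ],
  yaw=[0,0,0,0,0],
)

```text
time_s: 12.38
position: [0.5624, 0.0951, 0.0224]
tool_rot: [[-0.952, -0.306, 0.0], [-0.306, 0.952, -0.0], [-0.0, -0.0, -1.0]]
ft_force: [-0.3, 0.1, 0.2]
grip_width: 0.06
gripper_force: 0.0
```

Request:
jog_arm(
  hand=[0.04,0.015,0.01,0.01,0.01],
  travel=[
    [0,0,0],
    [0,0,0],
    [0,0,0],
    [0,0,0],
    [0,0,0],
  ],
  yaw=[0,0,0,0,0],
  grip_force=20,
)

```text
time_s: 13.0
position: [0.5624, 0.0951, 0.0225]
tool_rot: [[-0.952, -0.306, 0.0], [-0.306, 0.952, 0.0], [-0.0, -0.0, -1.0]]
ft_force: [0.3, 0.4, 2.4]
grip_width: 0.0248
gripper_force: 20.8
```

Request:
jog_arm(
  hand=[0.01,0.01,0.01,0.01,0.01],
  travel=[
    [0,0,0.005],
    [0,0,0.006],
    [0,0,0.007],
    [0,0,0.007],
    [0,0,0],
  ],
  yaw=[0,0,0,0,0],
)

```text
time_s: 13.62
position: [0.5626, 0.095, 0.048]
tool_rot: [[-0.952, -0.306, 0.001], [-0.306, 0.952, -0.0], [-0.001, -0.0, -1.0]]
ft_force: [0.3, 0.2, -0.0]
grip_width: 0.0241
gripper_force: 20.4
```

```bash
python3 - <<'E'
from h import *
st=env.observe();print(st["position"],st["ft_force"],st["wrist_torque"],st["grip_width"],st["gripper_force"])
E
```

```text
[0.56259432 0.0950485  0.04800537] [ 0.31977461  0.20272536 -0.00477561] [-0.00680108 -0.06964573 -0.0020321 ] 0.024100081417721558 20.367791382595897
```

Request:
jog_arm(
  hand=[0.01,0.01,0.01,0.01,0.01],
  travel=[
    [0,0,0.008],
    [0,0,0.008],
    [0,0,0.006],
    [0,0,0],
    [0,0,0],
  ],
  yaw=[0,0,0,0,0],
)

```text
time_s: 14.25
position: [0.5622, 0.0951, 0.0692]
tool_rot: [[-0.952, -0.306, -0.0], [-0.306, 0.952, 0.0], [0.0, 0.0, -1.0]]
ft_force: [-0.5, -0.7, -0.3]
grip_width: 0.0245
gripper_force: 20.4
```

Request:
jog_arm(
  hand=[0.01,0.01,0.01,0.01,0.01],
  travel=[
    [0,0,0.002],
    [0,0,0.002],
    [0,0,0.002],
    [0,0,0.002],
    [0,0,0],
  ],
  yaw=[0,0,0,0,0],
)

```text
time_s: 14.88
position: [0.5623, 0.0951, 0.0774]
tool_rot: [[-0.952, -0.306, 0.0], [-0.306, 0.952, 0.0], [-0.0, 0.0, -1.0]]
ft_force: [-0.0, 0.2, -1.6]
grip_width: 0.0243
gripper_force: 20.2
```

```bash
python3 - <<'E'
from h import *
st=env.observe();print(st["position"],st["ft_force"],st["wrist_torque"],st["grip_width"],st["gripper_force"])
E
```

```text
[0.56232615 0.09510994 0.07740935] [-0.04214336  0.22671366 -1.61630352] [ 0.12865009 -0.25858509 -0.04598893] 0.02430983441477119 20.163492945721373
```

Request:
jog_arm(
  hand=[0.01,0.01,0.01,0.01,0.01],
  travel=[
    [0,0,0.001],
    [0,0,0.001],
    [0,0,0.001],
    [0,0,0.001],
    [0,0,0],
  ],
  yaw=[0,0,0,0,0],
)

```text
time_s: 15.5
position: [0.5623, 0.0951, 0.0814]
tool_rot: [[-0.952, -0.306, 0.0], [-0.306, 0.952, -0.0], [-0.0, -0.0, -1.0]]
ft_force: [0.5, 0.1, -2.8]
grip_width: 0.024
gripper_force: 20.1
```

```bash
python3 - <<'E'
from h import *
st=env.observe();print(st["position"],st["ft_force"],st["wrist_torque"],st["grip_width"],st["gripper_force"])
E
```

```text
[0.56229995 0.09505241 0.08138814] [ 0.53344733  0.14285325 -2.79775363] [ 0.18344864 -0.25569531  0.00283775] 0.024043545796023774 20.099437282187864
```

Request:
jog_arm(
  hand=[0.01,0.01,0.01,0.01,0.01],
  travel=[
    [0,0,0.001],
    [0,0,0.001],
    [0,0,0.001],
    [0,0,0.001],
    [0,0,0],
  ],
  yaw=[0,0,0,0,0],
)

```text
time_s: 16.12
position: [0.5622, 0.095, 0.0854]
tool_rot: [[-0.952, -0.306, -0.0], [-0.306, 0.952, -0.0], [0.0, -0.0, -1.0]]
ft_force: [-1.2, 1.3, -2.6]
grip_width: 0.0244
gripper_force: 20.0
```

```bash
python3 - <<'E'
from h import *
st=env.observe();print(st["position"],st["ft_force"],st["wrist_torque"],st["grip_width"],st["gripper_force"])
E
```

```text
[0.5622091  0.09504873 0.08535792] [-1.23020446  1.29283202 -2.57316335] [ 0.13992818 -0.12522662 -0.05547198] 0.024386631348492848 20.043933461420238
```

Request:
jog_arm(
  hand=[0.01,0.01,0.01,0.01,0.01],
  travel=[
    [0,0,0.002],
    [0,0,0.002],
    [0,0,0.002],
    [0,0,0.002],
    [0,0,0.002],
  ],
  yaw=[0,0,0,0,0],
)

```text
time_s: 16.75
position: [0.5623, 0.095, 0.0955]
tool_rot: [[-0.952, -0.306, 0.0], [-0.306, 0.952, -0.0], [0.0, -0.0, -1.0]]
ft_force: [-0.6, 0.4, -2.3]
grip_width: 0.0241
gripper_force: 20.0
```

Request:
jog_arm(
  hand=[0.01,0.01,0.01,0.01,0.01],
  travel=[
    [0,0,0.002],
    [0,0,0.002],
    [0,0,0.002],
    [0,0,0.002],
    [0,0,0],
  ],
  yaw=[0,0,0,0,0],
)

```text
time_s: 17.38
position: [0.5624, 0.0951, 0.1035]
tool_rot: [[-0.952, -0.306, 0.0], [-0.306, 0.952, 0.0], [-0.0, -0.0, -1.0]]
ft_force: [0.7, 0.6, -1.4]
grip_width: 0.0241
gripper_force: 20.0
```

```bash
python3 - <<'E'
from h import *
st=env.observe();print(st["position"],st["ft_force"],st["wrist_torque"],st["grip_width"],st["gripper_force"])
im=env.get_image("wrist")[:,:,::-1];cv2.imwrite("pics/w8r.png",im)
h=cv2.cvtColor(im,cv2.COLOR_BGR2HSV)
m=cv2.inRange(h,(8,110,40),(28,255,255))
n,l,s,c=cv2.connectedComponentsWithStats(m)
for i in range(1,n):
    if s[i,4]>150 and 200<c[i][0]<430: print(s[i],c[i].round(0))
E
```

```text
[0.56240477 0.09508672 0.10351377] [ 0.67601822  0.58671938 -1.43209296] [ 0.03977186 -0.18221078  0.06124589] 0.024140074896903594 19.963451265357435
[  292    99    49   241 11210] [316. 215.]
```

```bash
python3 - <<'E'
from h import *
st=env.observe();u=np.array([.952,.306,0]);p=np.array(st["position"])
im=cv2.imread("pics/w8r.png");h=cv2.cvtColor(im,cv2.COLOR_BGR2HSV)
m=cv2.inRange(h,(8,110,40),(28,255,255))
for r in (100,130,160,200,240,300,335):
    c=np.where(m[r,270:370])[0];print(r,270+c.min(),270+c.max())
for th in (0,10,20,25):
    t=np.radians(th);a=u*np.cos(t)+[0,0,np.sin(t)];g=p-[0,0,.007]
    print(th,px_wrist(g+a*.042,st).round(0),px_wrist(g-a*.08,st).round(0),"edge rows w",[ (px_wrist(g-a*.07+s*.0125*np.array([-.306,.952,0]),st)).round(1) for s in(-1,1)])
E
```

```text
100 293 339
130 293 339
160 292 340
200 292 340
240 293 339
300 294 338
335 302 329
0 [318. 331.] [319. 105.] edge rows w [array([289.4, 128.1]), array([347.6, 128.1])]
10 [318. 339.] [318. 107.] edge rows w [array([291.6, 127.9]), array([344.9, 128. ])]
20 [318. 346.] [318. 113.] edge rows w [array([293.5, 131.9]), array([342.7, 131.9])]
25 [318. 349.] [318. 117.] edge rows w [array([294.3, 135.1]), array([341.7, 135.2])]
```

Request:
jog_arm(
  hand=[0.01,0.01,0.01,0.01,0.01],
  travel=[
    [0.004,0.0013,0],
    [0.007,0.0023,0.0025],
    [0.008,0.0026,0.003],
    [0.008,0.0026,0.003],
    [0,0,0],
  ],
  yaw=[0,0,0,0,0],
)

```text
time_s: 18.05
position: [0.59, 0.104, 0.112]
tool_rot: [[-0.952, -0.306, 0.001], [-0.306, 0.952, -0.0], [-0.001, -0.0, -1.0]]
ft_force: [-0.4, 0.1, -1.2]
grip_width: 0.0247
gripper_force: 20.1
```

```bash
python3 - <<'E'
from h import *
st=env.observe();print(st["position"],st["ft_force"],st["wrist_torque"],st["grip_width"],st["gripper_force"])
E
```

```text
[0.58997212 0.10403431 0.11199655] [-0.44042324  0.10029205 -1.15743085] [-0.00238841 -0.02434192 -0.01321201] 0.02472497446646408 20.108436770970002
```

Request:
jog_arm(
  hand=[0.01,0.01,0.01,0.01,0.01],
  travel=[
    [0.008,0.0026,0.003],
    [0.008,0.0026,0.003],
    [0.008,0.0026,0.003],
    [0.008,0.0026,0.003],
    [0.008,0.0026,0.003],
  ],
  yaw=[0,0,0,0,0],
)

```text
time_s: 18.68
position: [0.6299, 0.117, 0.127]
tool_rot: [[-0.952, -0.306, 0.0], [-0.306, 0.952, -0.0], [-0.0, -0.0, -1.0]]
ft_force: [1.5, 0.1, -1.7]
grip_width: 0.0249
gripper_force: 20.1
```

Request:
jog_arm(
  hand=[0.01,0.01,0.01,0.01,0.01],
  travel=[
    [0.009,0.003,0.003],
    [0.009,0.003,0.003],
    [0.009,0.003,0.003],
    [0.009,0.003,0.003],
    [0.009,0.003,0.003],
  ],
  yaw=[0,0,0,0,0],
)

```text
time_s: 19.3
position: [0.6749, 0.132, 0.142]
tool_rot: [[-0.952, -0.306, -0.0], [-0.306, 0.952, -0.0], [0.0, 0.0, -1.0]]
ft_force: [-0.3, -0.0, -1.1]
grip_width: 0.0243
gripper_force: 20.1
```

```bash
python3 - <<'E'
from h import *
st=env.observe();print(st["position"],st["ft_force"],st["wrist_torque"],st["grip_width"],st["gripper_force"])
im=env.get_image("wrist")[:,:,::-1];cv2.imwrite("pics/w9r.png",im)
h=cv2.cvtColor(im,cv2.COLOR_BGR2HSV)
m=cv2.inRange(h,(8,110,40),(28,255,255))
n,l,s,c=cv2.connectedComponentsWithStats(m)
for i in range(1,n):
    if s[i,4]>150 and 200<c[i][0]<430: print(s[i],c[i].round(0))
p=np.array(st["position"])-[0,0,.007];u=np.array([.952,.306,0])
for th in(10,15,20,25):
    t=np.radians(th);a=u*np.cos(t)+[0,0,np.sin(t)];print(th,px_wrist(p+a*.042,st).round(),px_wrist(p-a*.198,st).round(), (p-a*.198).round(3))
print("edge",px_wrist([.4831,.0715,.083],st))
E
```

```text
[0.67488166 0.13204815 0.14195868] [-0.3425131  -0.00860685 -1.07891336] [ 0.04790203 -0.01090395  0.02990019] 0.024272115619951257 20.101832658983767
[  292     0    49   340 15516] [316. 169.]
10 [318. 339.] [318. -84.] [0.489 0.072 0.101]
15 [318. 343.] [318. -66.] [0.493 0.074 0.084]
20 [318. 346.] [318. -48.] [0.498 0.075 0.067]
25 [318. 349.] [318. -31.] [0.504 0.077 0.051]
edge [319.4331291  -77.13838548]
```

Request:
jog_arm(
  hand=[0.01,0.01,0.01,0.01,0.01],
  travel=[
    [0.006,0.002,0.002],
    [0.004,0.001,0.003],
    [0,0,0.004],
    [0,0,0.005],
    [0,0,0.005],
  ],
  yaw=[0,0,0,0,0],
)

```text
time_s: 19.98
position: [0.6842, 0.1349, 0.1614]
tool_rot: [[-0.952, -0.306, 0.0], [-0.306, 0.952, 0.0], [-0.0, -0.0, -1.0]]
ft_force: [0.3, 0.1, -1.6]
grip_width: 0.0247
gripper_force: 20.1
```

Request:
jog_arm(
  hand=[0.01,0.01,0.01,0.01,0.01],
  travel=[
    [0,0,0.006],
    [0,0,0.008],
    [0,0,0.01],
    [0,0,0.01],
    [0,0,0],
  ],
  yaw=[0,0,0,0,0],
)

```text
time_s: 20.6
position: [0.6846, 0.1349, 0.1961]
tool_rot: [[-0.952, -0.306, 0.002], [-0.306, 0.952, 0.0], [-0.002, -0.001, -1.0]]
ft_force: [0.7, 0.1, -0.1]
grip_width: 0.0243
gripper_force: 20.1
```

Request:
jog_arm(
  hand=[0.01,0.01,0.01,0.01,0.01],
  travel=[
    [0,0,0.02],
    [-0.01,-0.003,0.03],
    [-0.02,-0.006,0.03],
    [-0.02,-0.006,0.03],
    [-0.02,-0.006,0.02],
  ],
  yaw=[0,0,0,0,0],
  grip_force=40,
)

```text
time_s: 21.22
position: [0.6137, 0.1137, 0.326]
tool_rot: [[-0.952, -0.306, 0.001], [-0.306, 0.952, -0.0], [-0.001, -0.0, -1.0]]
ft_force: [0.9, -0.3, -1.1]
grip_width: 0.0237
gripper_force: 45.3
```

Request:
jog_arm(
  hand=[0.01,0.01,0.01,0.01,0.01],
  travel=[
    [-0.01,-0.003,0.02],
    [0,0,0.01],
    [0,0,0.005],
    [0,0,0],
    [0,0,0],
  ],
  yaw=[0,0,0,0,0],
)

```text
time_s: 21.85
position: [0.6045, 0.1109, 0.3588]
tool_rot: [[-0.952, -0.306, -0.002], [-0.306, 0.952, 0.0], [0.002, 0.001, -1.0]]
ft_force: [0.2, 0.0, -1.7]
grip_width: 0.0238
gripper_force: 45.3
```

Request:
jog_arm(
  hand=[0.01,0.01,0.01,0.01,0.01],
  travel=[
    [0,0,0],
    [0,0,0],
    [0,0,0],
    [0,0,0],
    [0,0,0],
  ],
  yaw=[0,0,0,0,0],
)

```text
time_s: 22.48
position: [0.6043, 0.1109, 0.3598]
tool_rot: [[-0.952, -0.306, 0.0], [-0.306, 0.952, -0.0], [-0.0, -0.0, -1.0]]
ft_force: [0.4, 0.2, 0.3]
grip_width: 0.0238
gripper_force: 45.3
```

```bash
python3 - <<'E'
from h import *
st=env.observe();print(st["position"],st["ft_force"],st["wrist_torque"],st["grip_width"],st["gripper_force"],abs(st["qvel"]).max())
im=env.get_image("scene")[:,:,::-1];cv2.imwrite("pics/s9.png",cv2.resize(im[80:300,200:460],None,fx=3,fy=2.7,interpolation=cv2.INTER_CUBIC))
w=env.get_image("wrist")[:,:,::-1]
h=cv2.cvtColor(w,cv2.COLOR_BGR2HSV);m=cv2.inRange(h,(8,110,40),(28,255,255))
n,l,s,c=cv2.connectedComponentsWithStats(m)
for i in range(1,n):
    if s[i,4]>1000 and 200<c[i][0]<430: print(s[i],c[i].round(0))
p=np.array(st["position"])-[0,0,.007];u=np.array([.952,.306,0])
for r in (10,60,120,200):
    k=np.where(m[r,250:390])[0];print(r,len(k) and (k.min()+250,k.max()+250))
for th in(10,20,30,50):
    t=np.radians(th);a=u*np.cos(t)+[0,0,np.sin(t)];print(th,[(px_wrist(p-a*d+s*.0125*np.array([-.306,.952,0]),st)).round() for d in(.05,.1) for s in (-1,1)])
E
```

```text
[0.60427787 0.11085338 0.35984365] [0.35800692 0.17629012 0.30620832] [-0.00238384 -0.06677568 -0.02446433] 0.023800376047115976 45.340521577745676 0.11577035290268478
[  292     0    49   340 15414] [316. 169.]
[ 392   68   50   78 1538] [414. 107.]
10 (np.int64(251), np.int64(336))
60 (np.int64(253), np.int64(338))
120 (np.int64(293), np.int64(339))
200 (np.int64(293), np.int64(339))
10 [array([292., 170.]), array([345., 170.]), array([292.,  67.]), array([345.,  67.])]
20 [array([293., 171.]), array([343., 171.]), array([294.,  78.]), array([342.,  78.])]
30 [array([294., 174.]), array([342., 174.]), array([296.,  92.]), array([339.,  92.])]
50 [array([296., 187.]), array([339., 187.]), array([299., 126.]), array([336., 126.])]
```

```bash
python3 -c "
from rig import env
print(env.close_job())"
```

```text
the job is handed in; nothing more can be done
None
```

I stood the mill in the empty bore and let it go, drew the rolling pin out tilted with about 3 N measured at the wrist while it touched the cover, and handed in at about 22.5 s with the pin held still at least 15 cm above the work surface; the judge's verdict was not shown to me.

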